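# Latch and lift the valve carrier

### The arm

A 6-joint arm with a two-finger parallel gripper is mounted at the origin on a cart in front of the work surface, level with it; the furniture and walls round the work are solid. World frame = base frame: x ahead of the robot, y to its left, z up, the work surface at z = 0. Lengths are in mm, angles in rad, forces in N, time in s.
With the tool pointing down it reaches from about 375 to 975 mm from the base axis. Payload 3.8 kg.
Tool frame: the origin (TCP) lies between the finger pads, 19 mm behind the fingertips; this is the grasp point; y points along the fingers, z is the direction in which the jaws open and shut, and the axes are right-handed (so a half turn about y gives the same grasp; the last joint's range is limited). The gripper opens to 88 mm and grips with 3 to 60 N. Pads are 18 mm wide; open, the fingers measure 123 mm over their backs; the gripper's body (75 mm by 187 mm) begins 45 mm behind the grasp point.
Start: joints at [1.149, 0.264, 1.604, -0, 1.274, -0.037], TCP at [253.375, 625.635, 257.406] pointing down, gripper open.
Joint ranges: [-2.63, 2.63], [-0.94, 2.18], [0.31, 2.57], [-1.31, 4.45], [0, 2.66], [-2.55, 2.55]. Speed limits (rad/s): [2.57, 2.57, 3.14, 3.14, 3.14, 3.14].

### API

Orientations are given as a 3x3 rotation matrix whose columns are the frame's x, y, z axes.
In Python, from cell import ctrl, viewer gives the robot as it stands.
- The arm moves only by the tool carry_out, never from a script. Its argument "targets" is a list of rows, each a list of 3 entries, a list of its own where there are three numbers: the shift along the tool's x, y, z as a fraction of full scale, then the turn, a rotation vector about the tool's x, y, z as a fraction of full scale, then the opening, from -1 (shut) to 1 (fully open). In form: [[[tx, ty, tz], [wx, wy, wz], hand], ...]. A call has 1 to 20 rows; each row shifts and turns the pose as measured when the row begins, along the tool's axes as they then stand; what a row does not reach is not made up. Full scale, the value 1, is 0.05 m for a shift and 45 degrees for a turn. A row lasts 1/8 s, in which the tool goes at most 62.5 mm and 10.7 degrees, less where a joint would pass 70% of its speed; a pose out of reach is approached as far as the arm can. A call with a number of a shift or a turn outside -1 to 1 is refused whole. A call with a gripper value outside its range is refused whole. The fingers move at their own pace and stop on an object; the grip force is fixed at half the most. Time passes only in rows, so rows that do not move let the fingers close. It gives the time, the measured TCP pose, the force and the opening at its end, in the units of the state.
- ctrl.sense(): the state, without advancing time (a new reading comes with each control period).
- viewer.camera(name): name is "side" or "top"; returns a dict with "img" (420x560x3 uint8, red, green, blue), "camera_matrix" (3x3 intrinsics, pixels), "dist" ([k1, k2, p1, p2, k3] as OpenCV has them; the pictures are not rectified), "T" (4x4, takes a point from camera to world coordinates). Camera axes: x right, y up, looking along -z (the intrinsics and any distortion apply to the point x, -y, -z); pixel columns grow to the right and rows downward; lengths in mm; the calibration is good to about 2 mm. A picture is of the moment at which its call begins. There is no depth.
- ctrl.finish_job(): hands the job in, once; it reports no verdict.
The state is a dict: "t": time; "joint_positions": joint angles; "joint_vel": joint speeds; "effort": joint torques, N m; "tcp_pos": TCP position; "orientation": TCP orientation; "ft_force": force on the tool from outside, world axes, zero at the start; "moment": the same for the moment, N m; "gripper_width": opening from 0.0 (shut) to 1.0 (fully open).
Only numpy, scipy, OpenCV 4.12 (cv2) and the standard library are available. Lean on these libraries where they do the work, as an engineer would, in place of code of your own. Each camera call takes 0.05 s, during which the arm holds its last target.

### The job

Close the hinged keeper frame of the solenoid valve carrier until it rests fully down in its catch while the carrier stands on the bench. Then take the carrier by its handle, lift it about 10 cm clear of the bench and finish holding it there, still and level, with the keeper shut, all four valves in their pockets and the parts lying round it left where they are; do not put it down or let go.

Things in the scene. Friction and masses are not known exactly. Their poses are not given: they have to be found in the camera images.
- carrier: loose grey sheet-steel carrier tray, 122 (x) x 156 (y) mm, walls 33 mm high, four open pockets, on its centre line a black grip on two flat posts; 0.43 to 0.63 kg with its keeper, 0.75 to 0.98 kg with the valves. Origin at the centre of its underside, z up, y along its length; the keeper hinges at the +y end and the catch is at the -y end
- carrier_grip (a point): centre of the carrier's black handle grip, 102 mm above the underside; the grip is a bar along the carrier's y, 74 long, 18 wide (x), 20 mm high (its top 112 mm, its lower face 92 mm above the underside), with nothing beside it down to the keeper frame's height of 50 mm
- keeper (a joint): angle of the keeper, a flat steel frame of two side bars (at x = +-36 mm) that pass either side of the handle, with a crossbar: 0 = closed, lying level, crossbar down in the two catch forks (a hard stop); positive = swung up (rad). It stays at any angle by hinge friction; about 1 N at the tab moves it. The hinge axis runs along the carrier's x at y = +78, z = +46 mm of the carrier
- keeper_tab (a point): centre of the top face of the keeper's thumb tab, 50 (x) x 30 (y) x 4 mm, in the middle of the frame's free end, 175 mm from the hinge axis and 3 mm above it when closed (then at y = -97, z = +49 mm of the carrier); z points out of the tab's top face. When closed the forks' prongs stand at x = +-46 mm of the carrier, 4 mm higher than the tab
- valve_1: a 63 x 50 x 34 mm solenoid valve (metal can with a white nose), lying in the -x -y pocket of the carrier; origin at the centre of its underside, x along its length
- valve_2: a 63 x 50 x 34 mm solenoid valve (metal can with a white nose), lying in the -x +y pocket of the carrier; origin at the centre of its underside, x along its length
- valve_3: a 63 x 50 x 34 mm solenoid valve (metal can with a white nose), lying in the +x -y pocket of the carrier; origin at the centre of its underside, x along its length
- valve_4: a 63 x 50 x 34 mm solenoid valve (metal can with a white nose), lying in the +x +y pocket of the carrier; origin at the centre of its underside, x along its length
- spare_1: bystander: loose spare solenoid valve, 64 x 54 x 38 mm, lying in front of the carrier; origin at the centre of its underside
- spare_2: bystander: loose spare solenoid valve, 64 x 54 x 38 mm, lying behind the carrier; origin at the centre of its underside
- spool: bystander: small metal regulator pin, 42 x 18 x 11 mm, in front of the carrier; origin at the centre of its underside
- screw: bystander: flange screw, 12 x 56 x 12 mm, behind the carrier; origin at the centre of its underside
- tape: bystander: roll of black tape, 55 x 53 x 19 mm, on the right; origin at the centre of its underside
There are look-alikes about, which are no part of the job. There is more than one size of the carrier; the job needs the smaller.

How it is judged (in metres and radians):
On the way, in this order (a step that is already met when the one before it is completed fails the run):
1. the keeper is down in its catch while the carrier stands on the bench (value of joint keeper below 0.05 rad and height (world z) of carrier below 0.01 m and angle between carrier's own z axis and vertical below 0.05 rad), for 0.2 s.
2. the carrier is held by its handle, clear of the bench, still and level (height (world z) of carrier between 0.07 and 0.14 m and angle between carrier's own z axis and vertical below 0.12 rad and linear speed of carrier below 0.03 m/s and angular speed of carrier below 0.15 rad/s and value of joint keeper below 0.06 rad and contact force between carrier and the fingers above 3 N and distance between the grasp point and carrier_grip below 0.045 m), for 0.5 s.
At the end, for the whole second after the job is handed in: The carrier hangs in the fingers by its handle (TCP within 45 mm of the grip's centre), its underside 70 to 140 mm above the bench, tilted less than 0.12 rad, slower than 0.03 m/s and 0.15 rad/s; the keeper is within 0.06 rad of closed and all four valves lie in the tray (all of step 2 and x of valve_1 in the frame of carrier between -0.06 and 0.06 m and y of valve_1 in the frame of carrier between -0.077 and 0.077 m and z of valve_1 in the frame of carrier between -0.003 and 0.025 m and x of valve_2 in the frame of carrier between -0.06 and 0.06 m and y of valve_2 in the frame of carrier between -0.077 and 0.077 m and z of valve_2 in the frame of carrier between -0.003 and 0.025 m and x of valve_3 in the frame of carrier between -0.06 and 0.06 m and y of valve_3 in the frame of carrier between -0.077 and 0.077 m and z of valve_3 in the frame of carrier between -0.003 and 0.025 m and x of valve_4 in the frame of carrier between -0.06 and 0.06 m and y of valve_4 in the frame of carrier between -0.077 and 0.077 m and z of valve_4 in the frame of carrier between -0.003 and 0.025 m); the arm keeps its last pose, push and grip.
It fails at once if the carrier is tipped by more than 0.35 rad (angle between carrier's own z axis and vertical above 0.35 rad).
It fails at once if a part lying round the carrier (spares, pin, screw, tape) is moved by more than 30 mm (distance of any of spare_1, spare_2, spool, screw, tape from where it was at the start of the episode above 0.03 m).
It also fails if it takes over 42 s, if anything falls off the work surface, if the arm or the gripper's body presses on something with over 40 N, if the wrist force passes 120 N, or if a joint passes its speed limit or range.

## Working session

There is one attempt and no reset: what is moved stays moved. The work goes in short steps, Python scripts to look and compute and a tool call to move; the robot and the scene stay as the last step left them, time stands still between calls to the robot, and variables do not carry over. Pictures are saved under pics/ and viewed, and the job is handed in when it is done.

Besides the shell and the picture viewer there is one more tool, called after "Call:" as name([rows], argument=value, ...), one row to a line, values as JSON. carry_out: Moves the arm, as the interface text tells. Its arguments: {"type":"object","properties":{"targets":{"type":"array"}},"required":["targets"]}

```bash
ls; mkdir -p pics; python3 - <<'E'
from cell import ctrl, viewer
import cv2,numpy as np
s=ctrl.sense()
for k in s: print(k,np.round(s[k],3).tolist())
for n in("top","side"):
    c=viewer.camera(n); cv2.imwrite(f"pics/{n}0.png",c["img"][:,:,::-1])
    print(n,c["camera_matrix"],c["dist"],np.round(c["T"],3))
E
```

```text
pics
t 0.0
joint_positions [1.149, 0.265, 1.605, 0.0, 1.274, -0.037]
joint_vel [0.002, -0.002, 0.001, 0.001, -0.001, 0.0]
effort [-0.0, -50.21, -35.689, 0.073, 0.029, -0.0]
tcp_pos [253.105, 625.044, 256.118]
orientation [[0.927, -0.001, 0.375], [-0.375, -0.002, 0.927], [-0.0, -1.0, -0.002]]
ft_force [0.863, -0.62, 0.351]
moment [0.056, 0.031, -0.016]
gripper_width 1.0
top [[510.74185583   0.         283.97206986]
 [  0.         510.74185583 221.13046363]
 [  0.           0.           1.        ]] [0.03707181 0.         0.         0.         0.        ] [[ 1.800000e-02  9.830000e-01 -1.840000e-01  4.080440e+02]
 [-1.000000e+00  2.200000e-02  2.200000e-02 -1.781150e+02]
 [ 2.500000e-02  1.840000e-01  9.830000e-01  1.166876e+03]
 [ 0.000000e+00  0.000000e+00  0.000000e+00  1.000000e+00]]
side [[379.62799395   0.         280.59040578]
 [  0.         379.62799395 208.09347398]
 [  0.           0.           1.        ]] [0.02711926 0.         0.         0.         0.        ] [[-8.81000e-01  1.84000e-01 -4.35000e-01  2.28344e+02]
 [-4.72000e-01 -3.00000e-01  8.29000e-01  5.19230e+02]
 [ 2.20000e-02  9.36000e-01  3.52000e-01  4.04805e+02]
 [ 0.00000e+00  0.00000e+00  0.00000e+00  1.00000e+00]]
```

View pics/top0.png

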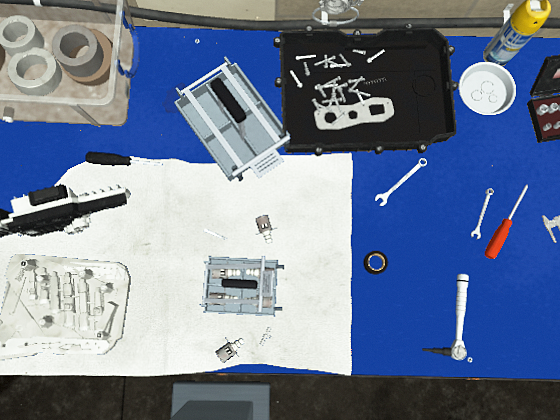

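View pics/side0.png

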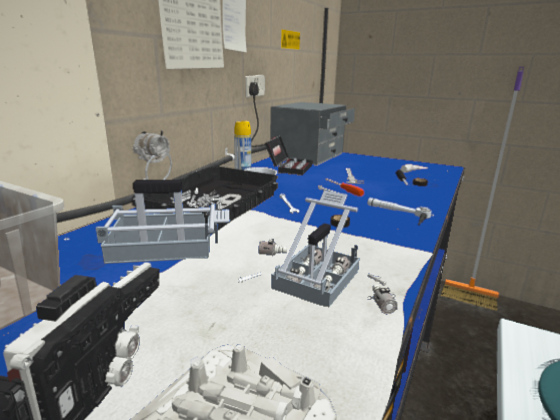

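Two carriers: the large one at top-view (230,120), closed and empty, and the small one at (240,285), holding valves with its keeper raised (side view, tab near (335,193)). The small one fits the description. I'll enlarge it to confirm.

```bash
python3 - <<'E'
import cv2
a=cv2.imread("pics/top0.png")[205:375,180:400]; cv2.imwrite("pics/topc.png",cv2.resize(a,None,fx=3.5,fy=3.5,interpolation=cv2.INTER_CUBIC))
a=cv2.imread("pics/side0.png")[175:325,220:420]; cv2.imwrite("pics/sidec.png",cv2.resize(a,None,fx=4,fy=4,interpolation=cv2.INTER_CUBIC))
E
```

```text
(no output)
```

View pics/topc.png

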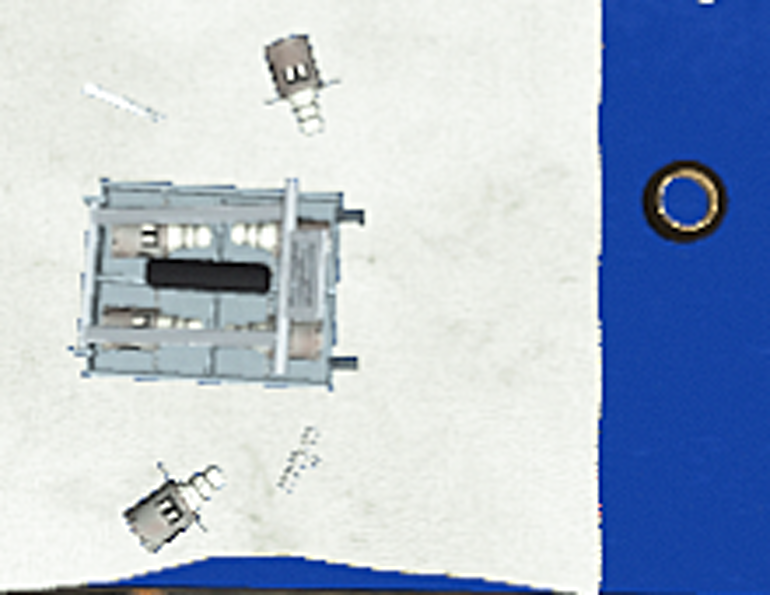

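View pics/sidec.png

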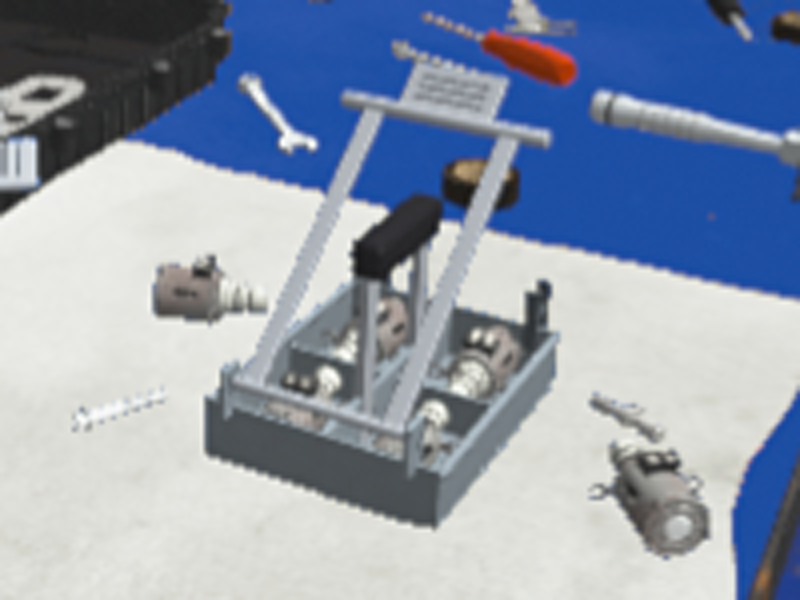

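The crop confirms the smaller one: carrier with four valves, black grip at top crop (208,276), hinge on the left (+y world), forks on the right at crop (350,215)/(345,362), keeper raised. Now fitting the pose and keeper angle.

```bash
cat > h.py <<'E'
from cell import ctrl, viewer
import cv2,numpy as np
from scipy.optimize import least_squares
def proj(c,P):
    T=np.array(c["T"]); p=(np.atleast_2d(P)-T[:3,3])@T[:3,:3]; p=p*[1,-1,-1]
    return cv2.projectPoints(p,np.zeros(3),np.zeros(3),np.array(c["camera_matrix"]),np.array(c["dist"]))[0][:,0]
def model(q):
    x,y,yaw,k=q
    f=lambda P:np.array([x,y,0])+np.array(P)@np.array([[np.cos(yaw),np.sin(yaw),0],[-np.sin(yaw),np.cos(yaw),0],[0,0,1]])
    # keeper local: r from hinge toward -y, h up, X
    g=lambda X,r,h:[X,78-r*np.cos(k)+h*np.sin(k),46+r*np.sin(k)+h*np.cos(k)]
    return f,g
E
cat > fit.py <<'E'
from h import *
ct=viewer.camera("top");cs=viewer.camera("side")
t=lambda u,v:(180+u/3.5,205+v/3.5); s=lambda u,v:(220+u/4,175+v/4)
obs=[("t",t(147,274),[0,37,112]),("t",t(270,278),[0,-37,112]),
("t",t(102,181),[61,78,33]),("t",t(342,195),[61,-78,33]),("t",t(84,375),[-61,78,33]),("t",t(330,388),[-61,-78,33]),
("s",s(437,525),[-61,78,0]),("s",s(207,450),[61,78,0]),("s",s(207,398),[61,78,33]),("s",s(557,340),[-61,-78,33]),
("t",t(305,271),"tab"),("s",s(455,92),"tab")]
def res(q):
    f,g=model(q);r=[]
    for c,p,P in obs:
        if P=="tab":P=g(0,175,3)
        r.append(proj(ct if c=="t" else cs,f([P]))[0]-p)
    return np.ravel(r)
R=least_squares(res,[370,-100,0,1],loss="soft_l1");print(R.x.round(3));print(res(R.x).reshape(-1,2).round(1).tolist())
f,g=model(R.x);print(f([[0,0,102],g(0,175,3),[0,-97,49],g(0,0,0)]).round(1))
E
python3 fit.py
```

```text
[ 473.19  -112.49    -6.316   88.637]
[[-0.6, -0.5], [0.4, 0.2], [-0.8, -0.2], [0.8, -0.4], [-0.1, 0.3], [1.3, 0.2], [0.1, 1.7], [-0.6, 0.5], [-0.3, -1.4], [0.7, -3.2], [-0.0, 1.4], [-0.6, 0.1]]
[[ 473.2 -112.5  102. ]
 [ 471.3 -169.5  157.4]
 [ 470.  -209.4   49. ]
 [ 475.8  -34.5   46. ]]
```

Fit: carrier origin (473.2, -112.5), yaw -0.033, keeper angle 0.67 rad, residuals about 1 px. First I turn the tool so the jaws open along the carrier's x, with the fingers shut.

Call:
carry_out([
  [[0, 0, 0], [0, 0.222, 0], -1],
  [[0, 0, 0], [0, 0.222, 0], -1],
  [[0, 0, 0], [0, 0.222, 0], -1],
  [[0, 0, 0], [0, 0.222, 0], -1],
  [[0, 0, 0], [0, 0.222, 0], -1],
  [[0, 0, 0], [0, 0.222, 0], -1],
  [[0, 0, 0], [0, 0.222, 0], -1],
])

```text
t: 1.08
tcp_pos: [252.6, 624.0, 253.8]
orientation: [[-0.074, -0.003, 0.997], [-0.997, -0.006, -0.074], [0.006, -1.0, -0.002]]
ft_force: [0.2, 0.3, 0.4]
gripper_width: 0.23
```

Call:
carry_out([
  [[0.95, -0.05, 0.3], [0, -0.052, 0], -1],
  [[0.95, 0, 0.3], [0, 0, 0], -1],
  [[0.95, 0, 0.3], [0, 0, 0], -1],
  [[0.95, 0, 0.3], [0, 0, 0], -1],
  [[0.95, 0, 0.3], [0, 0, 0], -1],
  [[0.95, 0, 0.3], [0, 0, 0], -1],
  [[0.95, 0, 0.3], [0, 0, 0], -1],
  [[0.95, 0, 0.3], [0, 0, 0], -1],
  [[0.95, 0, 0.3], [0, 0, 0], -1],
  [[0.95, 0, 0.3], [0, 0, 0], -1],
  [[0.95, 0, 0.3], [0, 0, 0], -1],
  [[0.95, 0, 0.3], [0, 0, 0], -1],
  [[0.95, 0, 0.3], [0, 0, 0], -1],
  [[0.95, 0, 0.3], [0, 0, 0], -1],
])

```text
t: 2.82
tcp_pos: [442.1, -66.1, 259.0]
orientation: [[-0.027, 0.003, 1.0], [-1.0, -0.006, -0.027], [0.006, -1.0, 0.003]]
ft_force: [0.9, 0.2, 0.7]
gripper_width: 0.006
```

Call:
carry_out([
  [[0.9, 0, 0.3], [0, 0, 0], -1],
  [[0.8, 0, 0.2], [0, 0, 0], -1],
  [[0.1, 0.4, 0], [0, 0, 0], -1],
  [[0, 0.3, 0], [0, 0, 0], -1],
  [[0, 0, 0], [0, 0, 0], -1],
])

```text
t: 3.45
tcp_pos: [465.2, -163.7, 223.5]
orientation: [[-0.033, 0.004, 0.999], [-0.999, -0.007, -0.033], [0.007, -1.0, 0.004]]
ft_force: [-0.2, -0.1, -0.8]
gripper_width: 0.002
```

```bash
cat > look.py <<'E'
from h import *
import sys
k=sys.argv[1]
for n,(a,b,c,d) in (("top",(205,375,180,400)),("side",(150,325,220,420))):
    c0=viewer.camera(n)["img"][a:b,c:d,::-1]
    cv2.imwrite(f"pics/{n}{k}.png",cv2.resize(c0,None,fx=3.4,fy=3.4,interpolation=cv2.INTER_CUBIC))
s=ctrl.sense();print(s["tcp_pos"],s["ft_force"],s["t"])
E
python3 look.py 1
```

```text
[ 466.1044808  -163.74441019  225.02130083] [ 0.67537166 -0.13751202 -0.26728019] 3.55
```

View pics/side1.png

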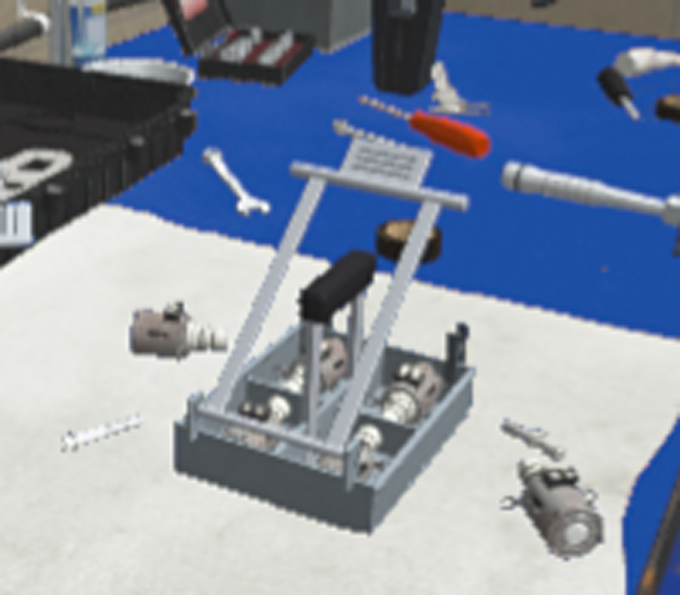

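```bash
python3 - <<'E'
from h import *
c=viewer.camera("side"); print(proj(c,[[466,-164,206]]), proj(c,[[471.3,-169.5,157.4]]))
E
```

```text
[[336.46127645 175.72872803]] [[333.13439209 198.06932813]]
```

View pics/top1.png

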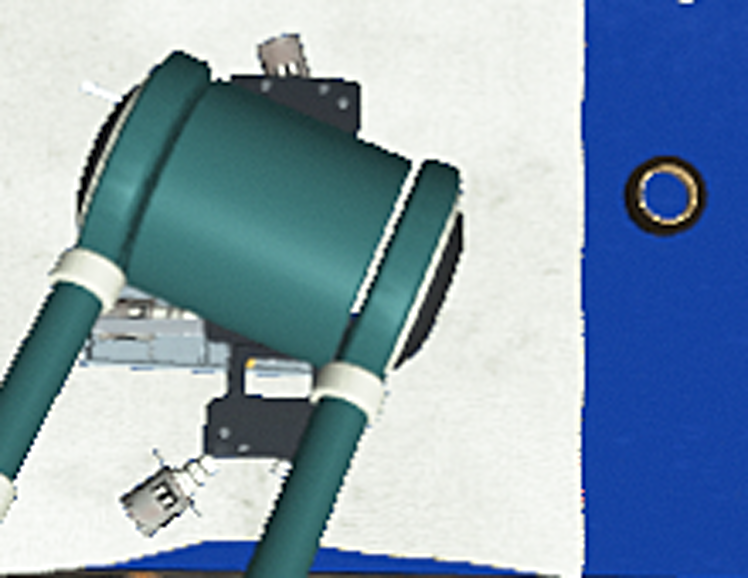

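Call:
carry_out([
  [[0, 0.4, 0.1], [0, 0, 0], -1],
  [[0, 0.4, 0], [0, 0, 0], -1],
  [[0, 0, 0], [0, 0, 0], -1],
])

```text
t: 3.98
tcp_pos: [474.1, -163.3, 188.3]
orientation: [[-0.029, 0.013, 0.999], [-1.0, -0.01, -0.029], [0.01, -1.0, 0.013]]
ft_force: [-0.9, -0.6, 1.0]
gripper_width: 0.002
```

Call:
carry_out([
  [[0.05, 0.25, -0.03], [0, 0, 0], -1],
  [[0.15, 0.25, 0], [0, 0, 0], -1],
  [[0.15, 0.2, 0], [0, 0, 0], -1],
  [[0, 0, 0], [0, 0, 0], -1],
])

```text
t: 4.47
tcp_pos: [474.0, -182.4, 153.8]
orientation: [[-0.028, 0.017, 0.999], [-1.0, -0.012, -0.028], [0.011, -1.0, 0.017]]
ft_force: [-0.3, 1.0, -0.2]
gripper_width: 0.003
```

```bash
python3 look.py 2
```

```text
[ 474.51446696 -182.24619975  154.67463059] [0.20585234 0.46073706 0.63091094] 4.575
```

View pics/side2.png

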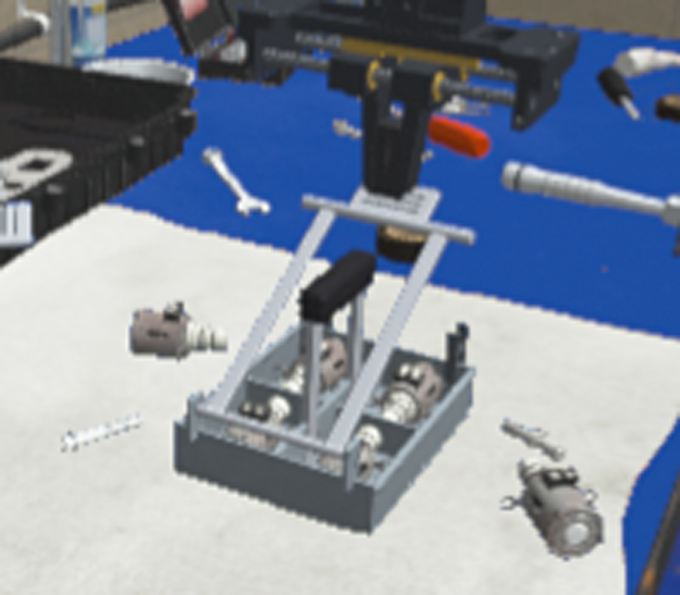

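The keeper is swinging down with the fingertips on the tab (crop (393,195)), and the carrier hasn't moved. Continuing along the arc.

Call:
carry_out([
  [[0.1, 0.25, -0.02], [0, 0, 0], -1],
  [[0.08, 0.25, 0], [0, 0, 0], -1],
  [[0.07, 0.2, 0], [0, 0, 0], -1],
  [[0.06, 0.2, 0], [0, 0, 0], -1],
  [[0.05, 0.2, 0], [0, 0, 0], -1],
  [[0.02, 0.1, 0], [0, 0, 0], -1],
  [[0, 0, 0], [0, 0, 0], -1],
])

```text
t: 5.45
tcp_pos: [474.1, -203.3, 90.6]
orientation: [[-0.028, 0.018, 0.999], [-1.0, -0.012, -0.027], [0.011, -1.0, 0.018]]
ft_force: [1.0, -0.5, -0.2]
gripper_width: 0.006
```

```bash
python3 look.py 3
```

```text
[ 474.40693304 -203.34098783   91.13799917] [ 0.24735289 -0.19215013  0.07579193] 5.55
```

View pics/side3.png

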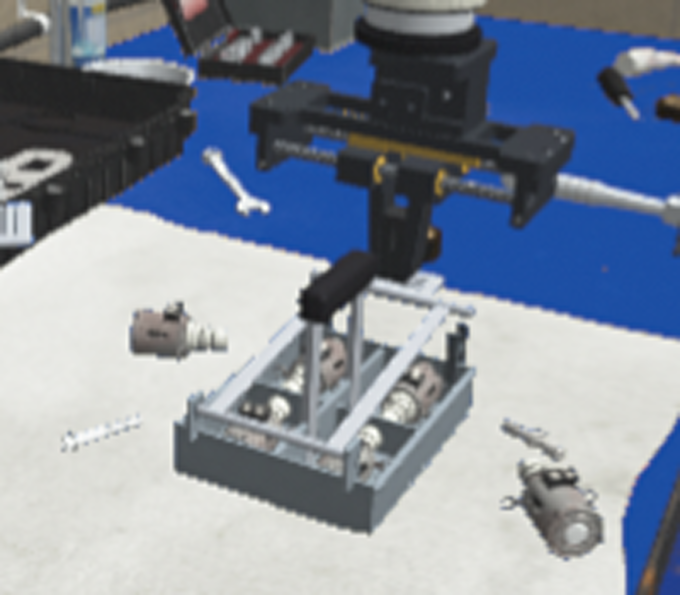

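Call:
carry_out([
  [[0.03, 0.15, 0], [0, 0, 0], -1],
  [[0.02, 0.15, 0], [0, 0, 0], -1],
  [[0, 0.08, 0], [0, 0, 0], -1],
  [[0, 0, 0], [0, 0, 0], -1],
])

```text
t: 6.05
tcp_pos: [475.3, -206.4, 71.7]
orientation: [[-0.027, 0.02, 0.999], [-1.0, -0.013, -0.027], [0.012, -1.0, 0.021]]
ft_force: [-0.4, 0.7, -0.2]
gripper_width: 0.005
```

Call:
carry_out([
  [[0, 0.06, 0], [0, 0, 0], -1],
  [[0, 0.04, 0], [0, 0, 0], -1],
])

```text
t: 6.3
tcp_pos: [475.8, -206.6, 67.7]
orientation: [[-0.027, 0.021, 0.999], [-1.0, -0.013, -0.027], [0.013, -1.0, 0.021]]
ft_force: [-5.9, 2.9, 15.4]
gripper_width: 0.007
```

Call:
carry_out([
  [[0, 0, 0], [0, 0, 0], -1],
  [[0, 0, 0], [0, 0, 0], -1],
])

```text
t: 6.55
tcp_pos: [475.9, -206.6, 68.4]
orientation: [[-0.027, 0.021, 0.999], [-1.0, -0.013, -0.027], [0.013, -1.0, 0.021]]
ft_force: [0.3, -0.1, -0.3]
gripper_width: 0.003
```

```bash
python3 look.py 4
```

```text
[ 475.86242642 -206.61945216   68.26377083] [-0.25924692  0.96515043  1.03120908] 6.65
```

View pics/side4.png

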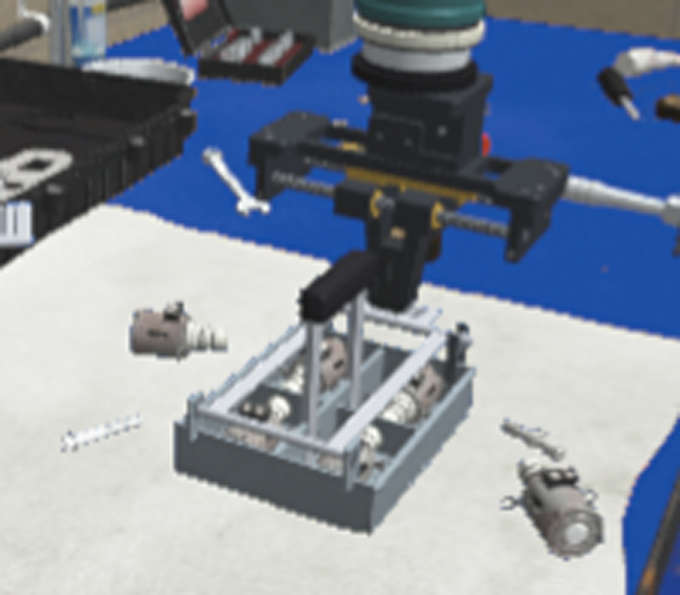

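Call:
carry_out([
  [[0, 0.04, 0], [0, 0, 0], -1],
  [[0, 0, 0], [0, 0, 0], -1],
  [[0, -0.2, 0], [0, 0, 0], -1],
  [[0, -0.6, 0], [-0.027, 0, 0.017], -1],
  [[0, -0.7, 0], [0, 0, 0], -1],
  [[0, -0.4, 0], [0, 0, 0], 1],
  [[0, 0, 0], [0, 0, 0], 1],
])

```text
t: 7.52
tcp_pos: [475.3, -206.2, 166.4]
orientation: [[-0.027, -0.001, 1.0], [-1.0, 0.001, -0.027], [-0.001, -1.0, -0.001]]
ft_force: [1.2, -0.3, -0.3]
gripper_width: 0.209
```

```bash
python3 look.py 5
```

```text
[ 473.95046535 -205.53346237  164.17528534] [-0.35880947 -0.35305962 -0.23656369] 7.625
```

View pics/side5.png

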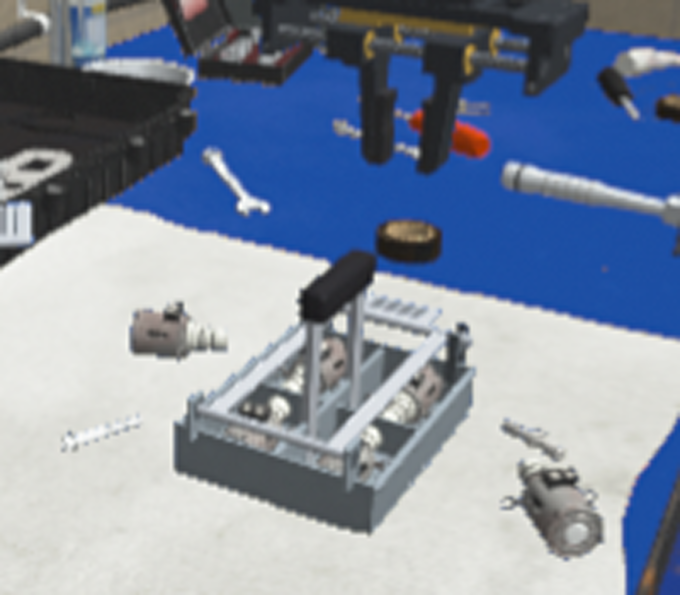

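View pics/top5.png

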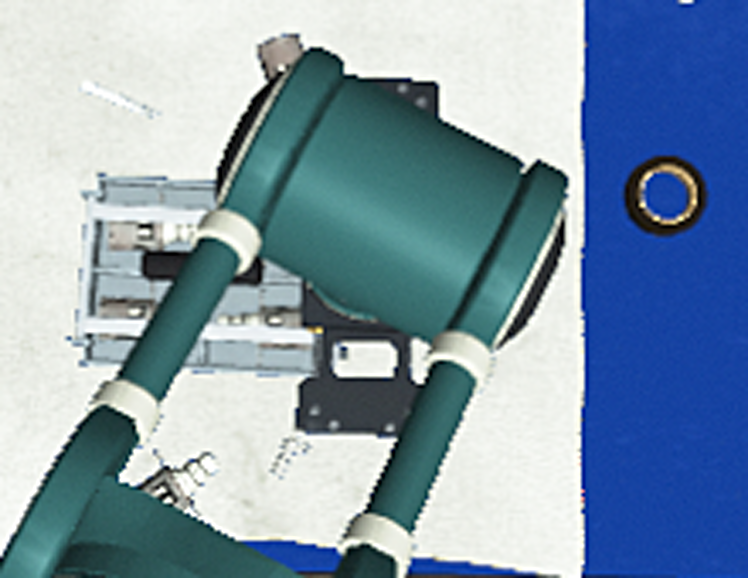

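```bash
python3 - <<'E'
from h import *
c=viewer.camera("side")
for k in(0,.05,.1):
    f,g=model([473.19,-112.49,-.033,k]);print(k,(proj(c,f([g(0,175,3),g(-50,158,3)]))-[220,150])*3.4)
E
python3 -c "
import cv2
a=cv2.imread('pics/side5.png')[240:420,280:500];cv2.imwrite('pics/s5c.png',cv2.resize(a,None,fx=3.3,fy=3.3))"
```

```text
0 [[396.87810676 305.19109777]
 [462.17083841 334.08137196]]
0.05 [[397.65688417 293.07333837]
 [463.14492114 322.74766002]]
0.1 [[398.18053392 281.13611682]
 [463.9053478  311.60349224]]
```

View pics/s5c.png

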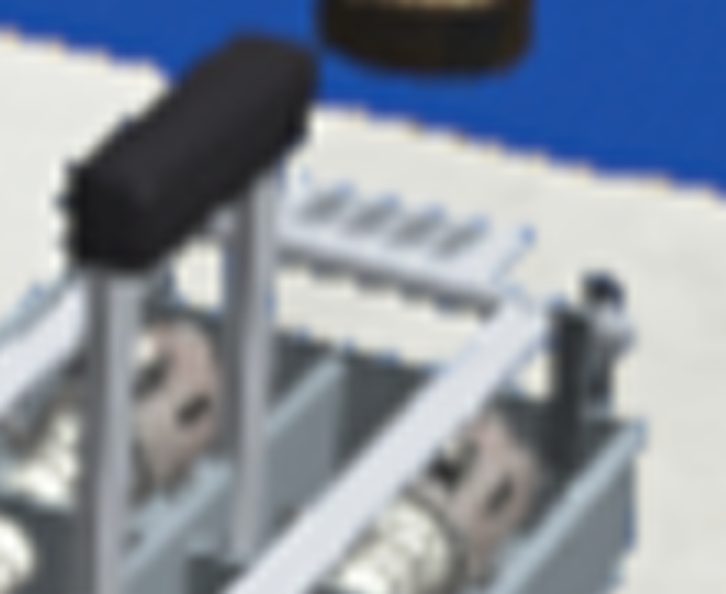

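The keeper is fully down: the tab is at crop row ~306 against 305 predicted for 0 rad, and the bar sits in the fork. Now moving over the grip with the fingers open.

Call:
carry_out([
  [[-0.95, 0, -0.05], [0, 0, 0], 1],
  [[-0.9, 0, -0.05], [0, 0, 0], 1],
  [[0, 0, 0], [0, 0, 0], 1],
  [[0, 0, 0], [0, 0, 0], 1],
  [[0, 0, 0], [0, 0, 0], 1],
])

```text
t: 8.3
tcp_pos: [467.6, -111.1, 157.8]
orientation: [[-0.029, -0.016, 0.999], [-1.0, 0.006, -0.029], [-0.006, -1.0, -0.016]]
ft_force: [-0.1, -0.4, 0.3]
gripper_width: 0.91
```

Call:
carry_out([
  [[0.03, 0.2, 0.11], [0.02, 0, -0.008], 1],
  [[0, 0.4, 0], [0, 0, 0], 1],
  [[0, 0.4, 0], [0, 0, 0], 1],
  [[0, 0, 0], [0, 0, 0], 1],
])

```text
t: 8.8
tcp_pos: [473.7, -117.0, 106.4]
orientation: [[-0.034, 0.001, 0.999], [-0.999, -0.002, -0.034], [0.002, -1.0, 0.001]]
ft_force: [0.3, 0.0, -0.3]
gripper_width: 1.0
```

```bash
python3 look.py 6
```

```text
[ 475.24802391 -117.18323885  108.19647643] [-0.12294574 -0.03850901  0.07623685] 8.9
```

View pics/side6.png

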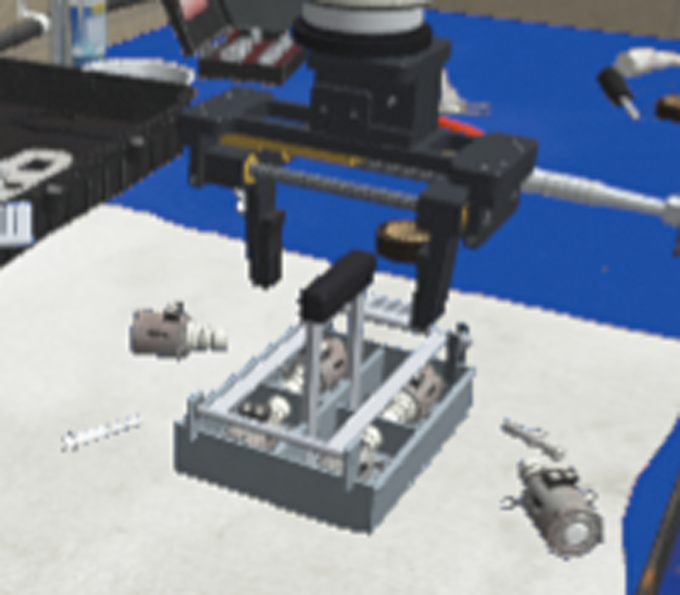

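Call:
carry_out([
  [[-0.1, 0.13, -0.03], [0, 0, 0], 1],
  [[0, 0, 0], [0, 0, 0], 1],
])

```text
t: 9.15
tcp_pos: [475.0, -112.6, 102.9]
orientation: [[-0.035, 0.007, 0.999], [-0.999, -0.004, -0.035], [0.003, -1.0, 0.007]]
ft_force: [0.0, -0.6, -0.7]
gripper_width: 0.997
```

Call:
carry_out([
  [[0, 0, -0.03], [0, 0, 0], -1],
  [[0, 0, 0], [0, 0, 0], -1],
  [[0, 0, 0], [0, 0, 0], -1],
  [[0, 0, 0], [0, 0, 0], -1],
  [[0, 0, 0], [0, 0, 0], -1],
  [[0, 0, 0], [0, 0, 0], -1],
  [[0, 0, 0], [0, 0, 0], -1],
  [[0, 0, 0], [0, 0, 0], -1],
  [[0, 0, 0], [0, 0, 0], -1],
  [[0, 0, 0], [0, 0, 0], -1],
])

```text
t: 10.4
tcp_pos: [474.7, -112.6, 104.1]
orientation: [[-0.034, 0.01, 0.999], [-0.999, -0.004, -0.034], [0.004, -1.0, 0.01]]
ft_force: [0.7, 0.3, 0.6]
gripper_width: 0.2
```

Call:
carry_out([
  [[0, -0.06, 0], [0, 0, 0], -1],
  [[0, -0.1, 0], [0, 0, 0], -1],
  [[0, -0.15, 0], [0, 0, 0], -1],
  [[0, -0.2, 0], [0, 0, 0], -1],
  [[0, -0.2, 0], [0, 0, 0], -1],
])

```text
t: 11.02
tcp_pos: [468.6, -110.8, 136.3]
orientation: [[-0.034, -0.003, 0.999], [-0.999, -0.001, -0.034], [0.001, -1.0, -0.003]]
ft_force: [0.3, 0.1, -8.5]
gripper_width: 0.197
```

```bash
python3 look.py 7
```

```text
[ 470.01362201 -111.22066359  137.53423172] [ 1.05625009 -1.3014783  -7.42544376] 11.125
```

View pics/side7.png

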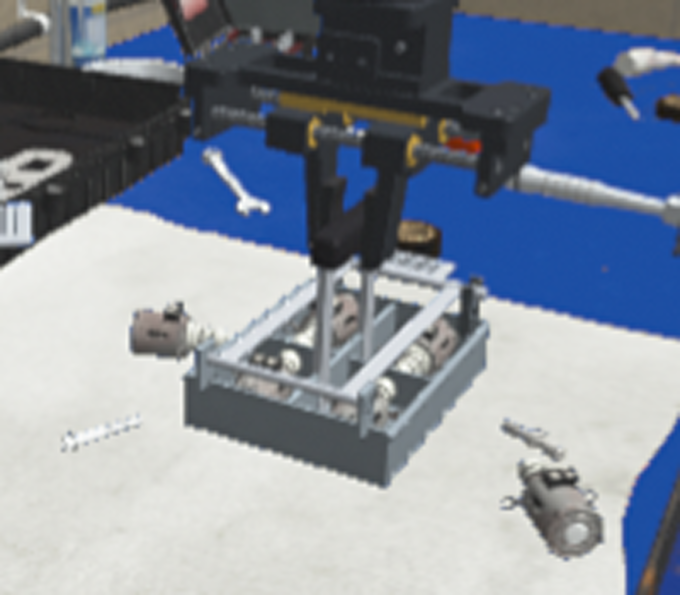

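It hangs level with 8 N of load, and the keeper is shut. Continuing up.

Call:
carry_out([
  [[0, -0.15, 0], [0, 0, 0], -1],
  [[0, -0.2, 0], [0, 0, 0], -1],
  [[0, -0.25, 0], [0, 0, 0], -1],
  [[0, -0.25, 0], [0, 0, 0], -1],
  [[0, -0.2, 0], [0, 0, 0], -1],
  [[0, -0.15, 0], [0, 0, 0], -1],
  [[0, -0.08, 0], [0, 0, 0], -1],
  [[0, 0, 0], [0, 0, 0], -1],
  [[0, 0, 0], [0, 0, 0], -1],
  [[0, 0, 0], [0, 0, 0], -1],
  [[0, 0, 0], [0, 0, 0], -1],
  [[0, 0, 0], [0, 0, 0], -1],
])

```text
t: 12.62
tcp_pos: [469.0, -110.8, 205.1]
orientation: [[-0.034, -0.001, 0.999], [-0.999, -0.001, -0.034], [0.001, -1.0, -0.001]]
ft_force: [0.2, -0.4, -8.1]
gripper_width: 0.198
```

```bash
python3 look.py 8
```

```text
[ 469.05390571 -110.82658318  205.15069461] [ 0.0444749  -1.10812211 -9.09109292] 12.725
```

View pics/side8.png

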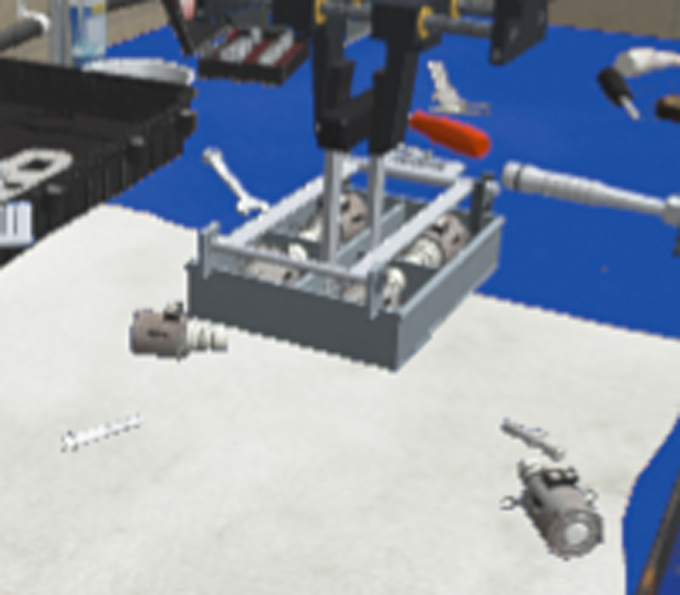

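```bash
python3 - <<'E'
from h import *
c=viewer.camera("side");s=ctrl.sense();print(s["t"],s["tcp_pos"],np.abs(s["joint_vel"]).max())
f,g=model([468.5,-110.8,-.034,0]);P=f([[-61,78,0],[61,78,33],[-61,-78,33],g(0,175,3)])+[0,0,101]
print((proj(c,P)-[220,150])*3.4)
E
```

```text
12.775 [ 469.10697469 -110.85804052  205.23308287] 0.002805437643885033
[[392.74207903 369.77976497]
 [183.42072867 255.75589088]
 [499.22744799 212.57111824]
 [415.3747037  159.1935742 ]]
```

Call:
carry_out([
  [[0, 0, 0], [0, 0, 0], -1],
  [[0, 0, 0], [0, 0, 0], -1],
  [[0, 0, 0], [0, 0, 0], -1],
  [[0, 0, 0], [0, 0, 0], -1],
  [[0, 0, 0], [0, 0, 0], -1],
  [[0, 0, 0], [0, 0, 0], -1],
])

```text
t: 13.52
tcp_pos: [469.2, -110.9, 205.4]
orientation: [[-0.034, -0.001, 0.999], [-0.999, -0.001, -0.034], [0.001, -1.0, -0.001]]
ft_force: [-0.6, -0.4, -8.4]
gripper_width: 0.204
```

```bash
python3 - <<'E'
from h import *
s=ctrl.sense();print(s["t"],s["tcp_pos"],s["ft_force"],s["gripper_width"]);print(ctrl.finish_job())
E
```

```text
13.525 [ 469.21057251 -110.85999111  205.37183217] [-0.59490311 -0.35362512 -8.44244803] 0.20370083187943472
the job is handed in; nothing more can be done
None
```

I closed the keeper on the smaller carrier, lifted the carrier about 100 mm by its handle, and handed the job in at 13.5 s with the arm still holding it. The hand-in gave no verdict.

- **Keeper:** I pushed the tab down along its arc with the shut fingers until it hit the stop, with a brief force of about 15 N. The picture afterwards matched a keeper angle of 0, with the bar in the catch forks.
- **Hold:** At hand-in the grip point was at z = 205 mm, so the carrier's underside was about 101 mm above the bench. The load was about 8.4 N and the gripper opening matched the 18 mm grip. The arm was still, with joint speeds below 0.003 rad/s.
- **Level and shut:** In the last side view the carrier's corners and tab lay 0 to 10 enlarged pixels (up to about 3 camera pixels) from a level carrier with its keeper shut. The tab and the far corner at the hinge end were the furthest off, at 8 to 10 enlarged pixels.
- **Valves and loose parts:** The valves are in their pockets in the last side view, and the spares, pin and screw look unmoved there. The tape was hidden behind the carrier in that view, but it was in place earlier and nothing went near it. I judged these by eye and did not measure them.

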